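# Bring a turned bush under the loupe and hold the focus

### The arm

A 6-joint arm with a two-finger parallel gripper is mounted at the origin on the work surface. World frame = base frame: x ahead of the robot, y to its left, z up, the work surface at z = 0. Lengths are in m, angles in degrees, forces in N, time in s.
With the tool pointing down it reaches from about 0.375 to 0.9 m from the base axis. Payload 3.1 kg.
Tool frame: the origin (TCP) lies on the centre line of the jaws, within the pads' length; the fingertips stand 25 mm ahead of it and the grasp point (between the pads) lies 6 mm ahead of it; y points along the fingers, x is the direction in which the jaws open and shut, and the axes are right-handed (so a half turn about y gives the same grasp; the last joint's range is limited). The gripper opens to 87 mm and grips with 3 to 60 N. Pads are 19 mm wide; open, the fingers measure 117 mm over their backs; the gripper's body (75 mm by 190 mm) begins 51 mm behind the grasp point.
Start: joints at [59.387, 30.224, 82.088, -0, 67.689, -10.227], TCP at [0.218, 0.586, 0.22] pointing down, gripper open.
Joint ranges: [-176.69, 176.69], [-43.24, 126.21], [12.49, 139.97], [-82, 262], [0, 151.66], [-163.58, 163.58]. Speed limits (degrees/s): [159.86, 159.86, 180, 180, 180, 180].

### API

Orientations are given as a 3x3 rotation matrix whose columns are the frame's x, y, z axes.
In Python, from rig import * gives the robot as it stands.
- The arm moves only by the tool play_rows, never from a script. Its argument "commands" is a list of rows, each a list of 2 entries, a list of its own where there are three numbers: the shift along the world's x, y, z in m, then the turn, a rotation vector about the world's x, y, z in rad. A call has 1 to 10 rows; each row is the pose to reach, as a shift and turn from the pose commanded when the call began; what a row does not reach only later rows make up. A row lasts 1/8 s, in which the tool goes at most 62.5 mm and 10.7 degrees, less where a joint would pass 70% of its speed; a pose out of reach is approached as far as the arm can. A call with a gripper value outside its range is refused whole. "gripper" is the finger opening in m, from 0 to 0.087, set as the call begins (left out, the last holds). The fingers move at their own pace and stop on an object; the grip force is fixed at half the most. Time passes only in rows, so rows that repeat a pose let the fingers close. It gives the time, the measured TCP pose, the force and the opening at its end, in the units of the state.
- read_state(): the state, without advancing time (a new reading comes with each control period).
- capture(name): name is "scene" or "top" or "wrist"; returns a dict with "frame" (480x640x3 uint8, red, green, blue), "depth" (480x640 float32, m along the optical axis (not along the pixel's ray), 0 where there is no reading), "mtx" (3x3 intrinsics, pixels), "cam_to_world" (4x4, takes a point from camera to world coordinates); the wrist camera has in their place "hand_eye" (4x4, takes a point from camera to tool coordinates, whose origin is the TCP and whose axes are the tool frame's). Camera axes: x right, y down, z forward; pixel columns grow to the right and rows downward; lengths in m; the calibration is good to about 2 mm. A picture is of the moment at which its call begins: read the wrist's pose just before it.
- hand_in(): hands the job in, once; it reports no verdict.
The state is a dict: "time_s": time; "joint_positions": joint angles; "qvel": joint speeds; "tau": joint torques, N m; "position": TCP position; "tcp_rot": TCP orientation; "force": force on the tool from outside, world axes, zero at the start; "moment": the same for the moment, N m; "opening": opening from 0.0 (shut) to 1.0 (fully open).
Only numpy, scipy, OpenCV 4.12 (cv2) and the standard library are available. Lean on these libraries where they do the work, as an engineer would, in place of code of your own. Each camera call takes 0.05 s, during which the arm holds its last target. There are 200 camera calls.

### The job

Push the sprung pusher of the inspection stage fully home so that it slides the turned bush up against the end stop, then let the pusher spring back. Then pick up the loupe and hold it level and still, centred above the bush with its lens at the height of the pointer on the stage's post; the program finishes while the gripper is still holding it there. Do not let the loupe touch the bush, and leave the pointer and the other things on the bench where they are.

Things in the scene. Friction and masses are not known exactly. Their poses are not given: they have to be found in the camera images.
- stage: Fixed grey base plate 160 (x) x 200 (y) x 20 mm; origin: centre of underside. On x=0 along y a channel, floor z 20, 31 mm wide, rail tops z 32. Face of end stop at y +80 mm (top z 40); at the -y end the sprung pusher under a dark housing (y -47 to -12, top z 46). A post 8 mm thick, to z 185, at x +65, y +65.5 carries the pointer. Place and yaw vary.
- pusher (a joint): Travel in m along the stage's +y: 0 sprung out, 0.050 fully home at a hard stop. The spring takes 3 N at the start, 6 N at the end, and returns it to 0 when let go. Its flat nose is at stage y +1.5 mm when out, +51.5 when home; that leaves the bush's axis at stage y +65.5 mm (0.5 mm short of the stop).
- pusher_tab (a point): Centre of the outer (-y) face of the pusher's upright black tab, to be pushed towards the stage's +y; moves with it. Tab 44 mm wide (stage x), 10 mm thick, from z 24 to 70 mm; this point at z 50 mm. At rest it lies at stage y -113 mm, past the plate's edge, with at least 40 mm free beyond it.
- bush: The part to inspect: turned steel bush upright in the stage's channel, 30 mm high, flange 28 mm diameter x 12 mm high, neck 18 mm diameter, 80 g; origin: centre of its underside. Starts with its axis at stage y +18 to +36 mm, between pusher nose and end stop.
- pointer_tip (a point): Tip, at mid thickness, of the flat aluminium pointer (22 x 16 x 4 mm) on a black collar on the stage's post: marks the focal height, 110 to 145 mm above the bench, varying. At stage x +40, y +65.5 mm, i.e. 40 mm beside the axis of a bush at the stop, pointing at it along the stage's -x. The collar (its brass screw on the +x side is no mark) slips at 5 N.
- loupe: Hand loupe flat on the bench, 20 mm high all over, 80 g: round steel frame 56 mm diameter with glass lens, straight black handle 16 mm wide. Origin: underside below the lens centre; z up through the lens; the handle runs along its -x, 38 to 138 mm from the lens centre. Lies left or right of the stage (swaps with the wrench), handle roughly towards the robot.
- lens (a point): Centre of the loupe's lens, at half its thickness (10 mm above its underside).
- handle (a point): Good place to grip the loupe: on the handle's middle line, 75 mm from the lens centre, 10 mm above the underside. The handle is 16 mm wide there.
- wrench: Bystander: steel wrench 160 mm long lying on the other side of the stage from the loupe.
- driver: Bystander: screwdriver 200 mm long, lying at the far left.
- tin: Bystander: flat red tin with a bare metal lid, 63 x 103 x 36 mm, beyond the stage.
- oilcan: Bystander: green oil bottle 52 mm in diameter, 130 mm high, at the far right.
- spare1: Bystander: a bush like the one in the stage, standing on the bench between the robot and the stage, right of the middle.
- spare2: Bystander: a second such bush, left of the middle.
Things that resemble listed ones, but are neither listed nor needed, are in the scene too. Leave any green look-alike of the loupe alone.

How it is judged:
By the outcome, as a careful person would: the job done as asked, in the order asked, and still so for the second after the job is handed in, while the arm keeps its last pose, push and grip.
It also fails if it takes over 64 s, if anything falls off the work surface, if the arm or the gripper's body presses on something with over 40 N, if the wrist force passes 120 N, or if a joint passes its speed limit or range.

## Working session

There is one attempt and no reset: what is moved stays moved. The work goes in short steps, Python scripts to look and compute and a tool call to move; the robot and the scene stay as the last step left them, time stands still between calls to the robot, and variables do not carry over. Pictures are saved under pics/ and viewed, about 8 in all and at most 12, crops included, and the job is handed in when it is done.

Besides the shell and the picture viewer there is one more tool, called after "Request:" as a command line: name --argument value ..., lists and objects as JSON in quotes. play_rows: Moves the arm, as the interface text tells. Its arguments: {"type":"object","properties":{"commands":{"type":"array"},"gripper":{"type":"number"}},"required":["commands"]}

```bash
ls; mkdir -p pics; python3 - <<'E'
from rig import *
import cv2,numpy as np
s=read_state();print({k:np.round(v,3).tolist() for k,v in s.items()})
for n in("scene","top"):
    c=capture(n);cv2.imwrite(f"pics/{n}0.png",c["frame"][:,:,::-1]);np.savez(f"pics/{n}0.npz",**c)
    print(n,c["mtx"].round(1).tolist(),c["cam_to_world"].round(3).tolist())
E
```

```text
pics
{'time_s': 0.0, 'joint_positions': [59.386, 30.279, 82.158, -0.001, 67.69, -10.227], 'qvel': [0.005, 0.001, -0.097, 0.023, -0.163, 0.039], 'tau': [0.0, -44.004, -17.66, 0.063, 0.058, -0.0], 'position': [0.217, 0.585, 0.219], 'tcp_rot': [[0.348, -0.001, -0.937], [0.937, -0.002, 0.348], [-0.002, -1.0, 0.0]], 'force': [-0.478, -1.008, -0.632], 'moment': [-0.016, 0.013, 0.044], 'opening': 0.998}
scene [[473.5, 0.0, 317.0], [0.0, 473.5, 239.2], [0.0, 0.0, 1.0]] [[0.377, 0.519, -0.767, 1.262], [0.926, -0.2, 0.32, -0.289], [0.013, -0.831, -0.556, 0.601], [0.0, 0.0, 0.0, 1.0]]
top [[505.7, 0.0, 321.7], [0.0, 505.7, 237.6], [0.0, 0.0, 1.0]] [[0.024, -0.997, 0.075, 0.427], [-1.0, -0.023, 0.008, 0.005], [-0.006, -0.076, -0.997, 1.387], [0.0, 0.0, 0.0, 1.0]]
```

View pics/top0.png

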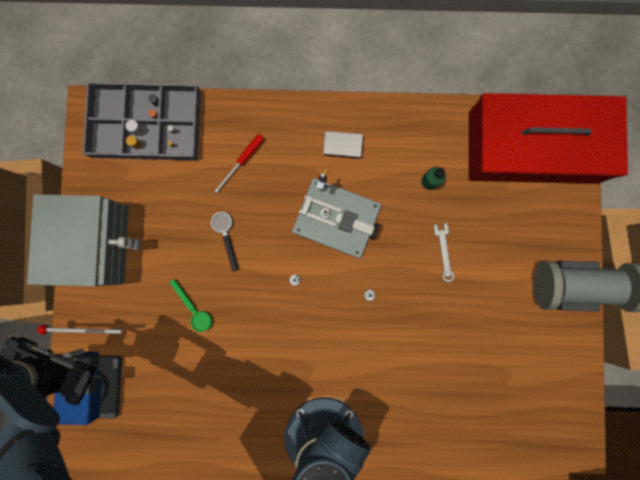

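View pics/scene0.png

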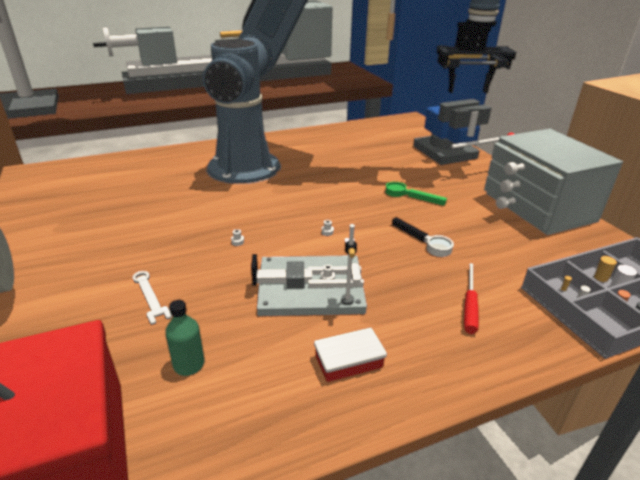

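Top view: stage near (337,217) with its tab at (375,230) and the post/pointer at (322,182). The loupe lens is at (222,222) with its black handle running to (235,270). The green look-alike is at (200,320), the wrench at (445,252) and the spare bushes at (295,280) and (370,295). The scene view agrees, so I'll measure next.

```bash
cat > h.py <<'E'
import numpy as np,cv2
def cloud(c,T=None):
    T=c["cam_to_world"] if T is None else T
    d=c["depth"];v,u=np.mgrid[:480,:640];K=c["mtx"]
    p=np.stack([(u-K[0,2])/K[0,0]*d,(v-K[1,2])/K[1,1]*d,d],-1)
    return p@T[:3,:3].T+T[:3,3]
def ray(c,uv,z,T=None):
    T=c["cam_to_world"] if T is None else T
    uv=np.atleast_2d(uv).astype(float);K=c["mtx"]
    d=np.c_[(uv-K[[0,1],[2,2]])/K[[0,1],[0,1]],np.ones(len(uv))]@T[:3,:3].T
    return T[:3,3]+d*((z-T[2,3])/d[:,2])[:,None]
def proj(c,P,T=None):
    T=c["cam_to_world"] if T is None else T
    q=(np.atleast_2d(P)-T[:3,3])@T[:3,:3];return q[:,:2]/q[:,2:]*c["mtx"][[0,1],[0,1]]+c["mtx"][[0,1],[2,2]]
E
python3 - <<'E'
from h import *
c=dict(np.load("pics/top0.npz"));f=c["frame"];P=cloud(c);z=P[...,2]
print("bench z",np.median(z[300:330,240:280]))
m=((z>.009)&(z<.3)).astype(np.uint8);m[:,:150]=0;m[:,470:]=0;m[:150]=0;m[345:]=0
n,l,st,ce=cv2.connectedComponentsWithStats(m)
for i in range(1,n):
    if st[i,4]<15: continue
    q=P[l==i];print(st[i].tolist(),q.mean(0).round(3),"zmax",q[:,2].max().round(3),"zmed",np.median(q[:,2]).round(4))
    if st[i,4]>1500:
        pl=((l==i)&(z<.027)).astype(np.uint8);cs=max(cv2.findContours(pl,0,1)[0],key=cv2.contourArea)
        w=ray(c,cs[:,0],.02)[:,:2];print("plate rect",cv2.minAreaRect((w*1000).astype(np.float32)))
g=f.max(2)
cv2.imwrite("pics/crop1.png",cv2.resize(np.hstack([f[165:275,285:395],f[200:280,200:250].repeat(1,0) if 0 else f[165:275,195:265]])[:,:,::-1],None,fx=4.4,fy=4.4,interpolation=cv2.INTER_CUBIC))
E
```

```text
bench z -8.732347843420918e-05
[150, 150, 48, 11, 294] [0.744 0.424 0.034] zmax 0.058 zmed 0.0365
[215, 150, 41, 42, 242] [0.73  0.249 0.02 ] zmax 0.03 zmed 0.0196
[323, 150, 38, 8, 259] [ 0.762 -0.037  0.032] zmax 0.042 zmed 0.0348
[468, 150, 2, 30, 50] [ 0.741 -0.382  0.017] zmax 0.025 zmed 0.017
[421, 166, 25, 24, 429] [ 0.689 -0.271  0.085] zmax 0.134 zmed 0.0873
[292, 169, 89, 89, 4456] [ 0.586 -0.023  0.028] zmax 0.186 zmed 0.0213
plate rect ((586.3004760742188, -21.603897094726562), (199.98849487304688, 160.2262725830078), 70.05767059326172)
[211, 212, 27, 59, 539] [0.531 0.28  0.017] zmax 0.027 zmed 0.0164
[437, 230, 10, 6, 22] [ 0.555 -0.309  0.011] zmax 0.019 zmed 0.0106
[442, 271, 11, 7, 22] [ 0.443 -0.325  0.011] zmax 0.014 zmed 0.0103
[290, 275, 10, 10, 74] [0.415 0.087 0.021] zmax 0.036 zmed 0.0199
[169, 279, 43, 53, 580] [0.329 0.36  0.016] zmax 0.028 zmed 0.0166
[365, 290, 10, 10, 75] [ 0.38  -0.116  0.022] zmax 0.035 zmed 0.0223
```

View pics/crop1.png

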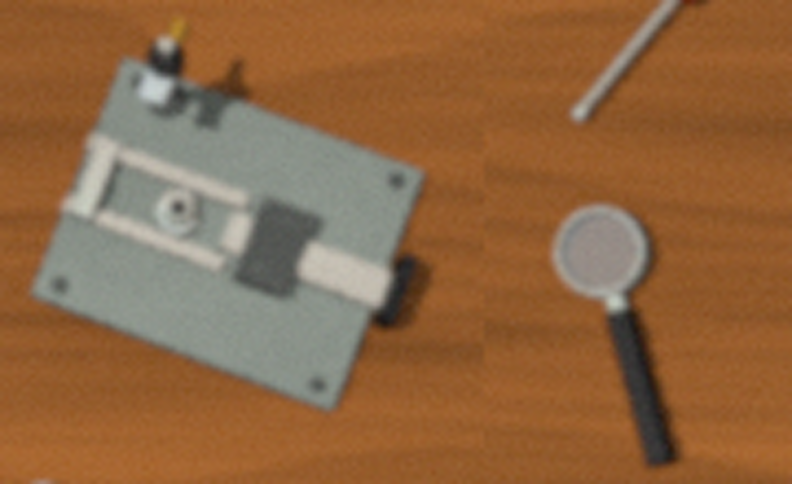

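The crop shows the steel-framed loupe: lens at crop (600,250), handle to (662,460). It has a steel frame and black handle, so it fits the description; the all-green one does not. The stage is clear, with the black tab at the right end and the pointer/post at top left. The plate measures 200.0 x 160.2 mm, which matches. Next I'll measure the loupe, bush and pointer height.

```bash
cat >> h.py <<'E'
O=np.array([.5863,-.0216]);a=np.radians(70.06-90);ex=np.array([np.cos(a),np.sin(a)]);ey=np.array([-np.sin(a),np.cos(a)])
def S(x,y,z=0): return np.r_[O+x*ex+y*ey,z]
def toS(p): q=np.asarray(p)[...,:2]-O; return np.stack([q@ex,q@ey],-1)
E
python3 - <<'E'
from h import *; from rig import *
t=dict(np.load("pics/top0.npz"));s=dict(np.load("pics/scene0.npz"))
for n,c in(("top",t),("scene",s)):
    P=cloud(c);z=P[...,2];q=toS(P)*1000
    # plate in scene
    if n=="scene":
        m=((abs(z-.02)<.006)&(abs(q[...,0])<95)&(abs(q[...,1])<115)).astype(np.uint8)
        cs=max(cv2.findContours(m,0,1)[0],key=cv2.contourArea);w=ray(c,cs[:,0],.02)[:,:2]
        print("scene plate",cv2.minAreaRect((w*1000).astype(np.float32)))
    m=(abs(q[...,1]-65.5)<12)&(q[...,0]>35)&(q[...,0]<58)&(z>.08)
    print(n,"pointer pts",m.sum(),np.c_[q[m],z[m]*1000].round(0).tolist()[:40])
    m=(abs(q[...,0])<16)&(q[...,1]>5)&(q[...,1]<62)&(z>.036)&(z<.06);print("bush top",q[m].mean(0).round(1),z[m].max())
    m=(abs(q[...,0])<25)&(q[...,1]<-95)&(z>.055);print("tab",q[m].min(0),q[m].max(0),z[m].max(),m.sum())
    m=((z>.009)&(z<.05)&(P[...,0]>.36)&(P[...,0]<.62)&(P[...,1]>.2)&(P[...,1]<.33));f=c["frame"].astype(int)
    dark=m&(f.max(2)<70);lens=m&(f.min(2)>95)
    for nm,k in(("handle",dark),("lens",lens)):
        k=cv2.morphologyEx(k.astype(np.uint8),cv2.MORPH_CLOSE,np.ones((3,3)))
        cs=max(cv2.findContours(k,0,1)[0],key=cv2.contourArea);w=(ray(c,cs[:,0],.02)[:,:2]*1000).astype(np.float32)
        print(n,nm,cv2.minAreaRect(w),cv2.minEnclosingCircle(w))
print(capture("wrist")["hand_eye"].round(3).tolist())
print("S pushstart",S(0,-.14).round(4),"bush",S(0,.0655).round(4),"ptr px",proj(s,S(.04,.0655,.12)),proj(s,S(.04,.0655,.14)))
u,v=proj(s,S(.04,.0655,.125))[0].astype(int)
cv2.imwrite("pics/crop2.png",cv2.resize(s["frame"][v-50:v+50,u-65:u+65,::-1],None,fx=6,fy=6,interpolation=cv2.INTER_CUBIC));print(u-65,v-50)
E
```

```text
top pointer pts 50 [[57.0, 73.0, 143.0], [57.0, 70.0, 148.0], [57.0, 68.0, 150.0], [54.0, 72.0, 148.0], [55.0, 70.0, 143.0], [55.0, 67.0, 151.0], [56.0, 64.0, 151.0], [58.0, 62.0, 147.0], [51.0, 73.0, 146.0], [53.0, 71.0, 140.0], [53.0, 69.0, 142.0], [54.0, 66.0, 146.0], [55.0, 64.0, 145.0], [56.0, 62.0, 144.0], [56.0, 59.0, 146.0], [49.0, 73.0, 140.0], [49.0, 70.0, 146.0], [51.0, 68.0, 140.0], [52.0, 66.0, 139.0], [53.0, 63.0, 139.0], [54.0, 61.0, 141.0], [55.0, 59.0, 139.0], [46.0, 71.0, 146.0], [48.0, 70.0, 139.0], [49.0, 67.0, 142.0], [49.0, 65.0, 143.0], [51.0, 62.0, 141.0], [51.0, 60.0, 145.0], [52.0, 58.0, 142.0], [43.0, 73.0, 143.0], [44.0, 70.0, 148.0], [46.0, 69.0, 139.0], [46.0, 66.0, 144.0], [47.0, 64.0, 143.0], [48.0, 61.0, 142.0], [49.0, 59.0, 142.0], [41.0, 72.0, 141.0], [43.0, 70.0, 140.0], [43.0, 67.0, 144.0], [44.0, 65.0, 140.0]]
bush top [-0.3 31.8] 0.054929530291911055
tab [ -24.90996579 -725.43258298] [  24.9921416  -102.90341528] 0.1673089280847848 1168
top handle ((483.592041015625, 261.73870849609375), (94.5775375366211, 14.089710235595703), 18.020061492919922
[... 684 characters left out ...]
01094878141
tab [ -24.97777796 -568.0415692 ] [  24.99178337 -102.06092997] 0.12291760111133843 394
scene handle ((494.8778076171875, 258.3661193847656), (100.1954345703125, 26.03348159790039), 17.733055114746094) ((494.8897705078125, 257.99407958984375), 51.57355499267578)
scene lens ((575.1478881835938, 288.0453796386719), (56.25492477416992, 72.97410583496094), 66.48136901855469) ((570.5255737304688, 281.86492919921875), 38.27248764038086)
[[1.0, -0.0, -0.001, -0.001], [0.0, -0.241, 0.97, -0.166], [-0.001, -0.97, -0.241, 0.065], [0.0, 0.0, 0.0, 1.0]]
S pushstart [ 0.5386 -0.1532  0.    ] bush [0.6086 0.04   0.    ] ptr px [[347.37130137 248.99670598]] [[347.92463914 239.63963444]]
282 196
```

View pics/crop2.png

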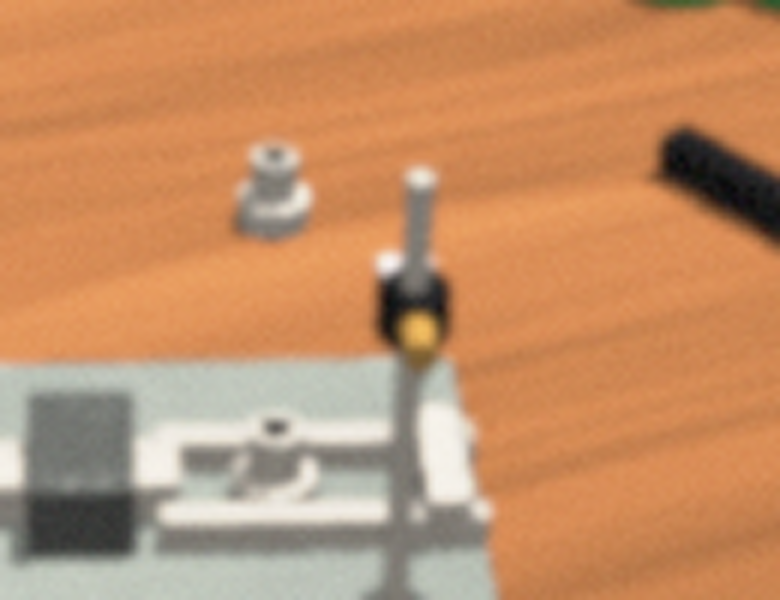

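The scene crop shows the post at crop (420,240), the pale pointer beside the black collar at (390,265), and the bush in the channel at (275,455). Measurements so far:
- **Pointer:** top face about 142–143 mm, so mid-thickness is about 141 mm.
- **Loupe:** lens about (0.566, 0.291), yaw about 19°. Handle centre to lens is 88 mm, as expected.

Now I'll move to the pusher with the gripper closed.

Request:
play_rows --commands '[[[0.0229,-0.0528,0],[0,0,-0.1116]],[[0.0458,-0.1056,0],[0,0,-0.2233]],[[0.0687,-0.1584,0],[0,0,-0.3349]],[[0.0916,-0.2112,0],[0,0,-0.4466]],[[0.1145,-0.264,0],[0,0,-0.5582]],[[0.1374,-0.3168,0],[0,0,-0.6698]],[[0.1603,-0.3696,0],[0,0,-0.7815]],[[0.1832,-0.4224,0],[0,0,-0.8931]],[[0.2061,-0.4752,0],[0,0,-1.0048]],[[0.229,-0.528,0],[0,0,-1.1164]]]' --gripper 0

```text
time_s: 1.4
position: [0.4472, 0.056, 0.2197]
tcp_rot: [[0.996, 0.0, -0.095], [0.095, 0.0, 0.996], [0.0, -1.0, 0.0]]
force: [1.1, 1.2, 0.2]
opening: 0.021
```

Request:
play_rows --commands '[[[0.0229,-0.0528,0],[0,0,-0.1116]],[[0.0458,-0.1056,0],[0,0,-0.2233]],[[0.0687,-0.1584,0],[0,0,-0.3349]],[[0.0916,-0.2112,0],[0,0,-0.4466]],[[0.0916,-0.2112,0],[0,0,-0.4466]],[[0.0916,-0.2112,0],[0,0,-0.4466]]]'

```text
time_s: 2.15
position: [0.5374, -0.1529, 0.219]
tcp_rot: [[0.94, -0.002, 0.341], [-0.341, 0.001, 0.94], [-0.002, -1.0, 0.001]]
force: [-1.2, 0.8, -0.1]
opening: 0.004
```

```bash
cat >> h.py <<'E'
def wristT(c,st):
    T=np.eye(4);T[:3,:3]=st["tcp_rot"];T[:3,3]=st["position"];return T@c["hand_eye"]
E
python3 - <<'E'
from h import *; from rig import *
st=read_state();c=capture("wrist")
p=np.array(st["position"]);R=np.array(st["tcp_rot"]);print(p.round(4),R.round(3).tolist(),np.round(st["force"],2),st["opening"],"stage",toS(p).round(4),"yawx",np.degrees(np.arctan2(R[1,0],R[0,0])))
T=wristT(c,st);P=cloud(c,T);z=P[...,2];q=toS(P)*1000
m=(q[...,1]<-98)&(q[...,1]>-125)&(abs(q[...,0])<35)&(z>.06)&(z<.08);print("tab",m.sum(),q[m].min(0).round(1) if m.any() else 0,q[m].max(0).round(1) if m.any() else 0,np.median(z[m]))
cv2.imwrite("pics/w1.png",c["frame"][:,:,::-1])
E
```

```text
[ 0.5374 -0.1529  0.219 ] [[0.94, -0.002, 0.341], [-0.341, 0.001, 0.94], [-0.002, -1.0, 0.001]] [-1.21  0.78 -0.07] 0.0037642769010645958 stage [-0.0012 -0.1401] yawx -19.951994706816127
tab 702 [ -20.5 -111.2] [  23.  -101.7] 0.07022618649497447
```

View pics/w1.png

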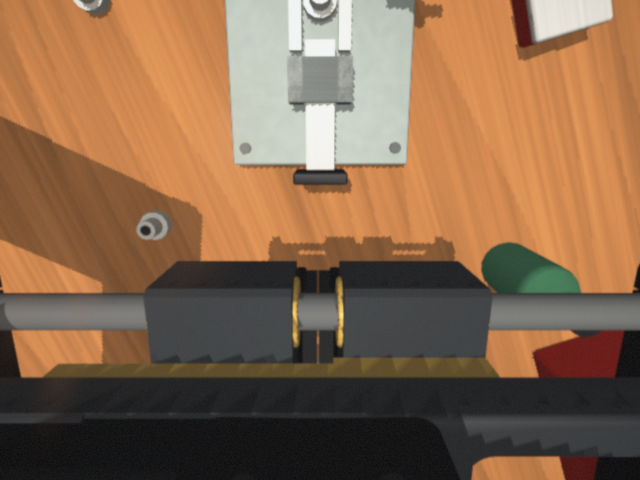

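The wrist view shows the tab straight ahead at (320,177), the stage channel aligned with the image, and clear bench below the fingers. The oil bottle at (530,280) is off to the side. Descending.

Request:
play_rows --commands '[[[0.001,0,-0.04],[0,0,0]],[[0.001,0,-0.08],[0,0,0]],[[0.001,0,-0.12],[0,0,0]],[[0.001,0,-0.15],[0,0,0]],[[0.001,0,-0.159],[0,0,0]],[[0.001,0,-0.159],[0,0,0]],[[0.001,0,-0.159],[0,0,0]]]'

```text
time_s: 3.08
position: [0.5402, -0.1534, 0.062]
tcp_rot: [[0.94, 0.002, 0.34], [-0.34, -0.001, 0.94], [0.003, -1.0, -0.0]]
force: [-0.8, 0.5, 0.6]
opening: 0.004
```

Request:
play_rows --commands '[[[0.0017,0.0047,0],[0,0,0]],[[0.0034,0.0094,0],[0,0,0]],[[0.0051,0.0141,0],[0,0,0]],[[0.0068,0.0188,0],[0,0,0]],[[0.0085,0.0235,0],[0,0,0]],[[0.0102,0.0282,0],[0,0,0]],[[0.0119,0.0329,0],[0,0,0]],[[0.0136,0.0376,0],[0,0,0]],[[0.0136,0.0376,0],[0,0,0]],[[0.0136,0.0376,0],[0,0,0]]]'

```text
time_s: 4.32
position: [0.5529, -0.1158, 0.0608]
tcp_rot: [[0.94, 0.0, 0.341], [-0.341, -0.0, 0.94], [0.0, -1.0, -0.0]]
force: [-2.1, -3.5, 3.1]
opening: 0.006
```

In contact, with about 4 N along the push axis. Continuing, more slowly near the end.

Request:
play_rows --commands '[[[0.0014,0.0038,0],[0,0,0]],[[0.0027,0.0075,0],[0,0,0]],[[0.0041,0.0113,0],[0,0,0]],[[0.0055,0.015,0],[0,0,0]],[[0.0068,0.0188,0],[0,0,0]],[[0.0068,0.0188,0],[0,0,0]],[[0.0068,0.0188,0],[0,0,0]]]'

```text
time_s: 5.2
position: [0.5595, -0.0974, 0.0607]
tcp_rot: [[0.94, -0.0, 0.341], [-0.341, -0.001, 0.94], [-0.0, -1.0, -0.001]]
force: [-3.0, -4.4, 3.2]
opening: 0.003
```

Request:
play_rows --commands '[[[0.0007,0.0019,0],[0,0,0]],[[0.0014,0.0038,0],[0,0,0]],[[0.0014,0.0038,0],[0,0,0]]]'

```text
time_s: 5.58
position: [0.5609, -0.0937, 0.0607]
tcp_rot: [[0.94, -0.0, 0.341], [-0.341, -0.001, 0.94], [-0.0, -1.0, -0.001]]
force: [-2.6, -5.2, 3.6]
opening: 0.003
```

```bash
cat > st.py <<'E'
from h import *; from rig import *
st=read_state();print("stage",toS(st["position"]).round(4),"f along",(np.array(st["force"])[:2]@ey).round(1),"f",np.round(st["force"],1),st["time_s"])
E
python3 st.py;python3 - <<'E'
from h import *; from rig import *
c=capture("top");P=cloud(c);z=P[...,2];q=toS(P)*1000
m=(abs(q[...,0])<7)&(q[...,1]>0)&(q[...,1]<76)&(z>.041)&(z<.06);print(m.sum(),q[m].mean(0).round(1))
E
```

```text
stage [ 0.0007 -0.0764] f along -5.8 f [-2.6 -5.2  3.6] 5.575
37 [ 0.2 58.1]
```

Request:
play_rows --commands '[[[0.0003,0.0009,0],[0,0,0]],[[0.0007,0.0019,0],[0,0,0]],[[0.0007,0.0019,0],[0,0,0]],[[0.0007,0.0019,0],[0,0,0]]]'

```text
time_s: 6.12
position: [0.5615, -0.0919, 0.0607]
tcp_rot: [[0.94, -0.0, 0.341], [-0.341, -0.001, 0.94], [-0.0, -1.0, -0.001]]
force: [-3.3, -4.7, 3.3]
opening: 0.003
```

Request:
play_rows --commands '[[[0.0003,0.0009,0],[0,0,0]],[[0.0007,0.0019,0],[0,0,0]],[[0.0007,0.0019,0],[0,0,0]],[[0.0007,0.0019,0],[0,0,0]]]'

```text
time_s: 6.62
position: [0.5622, -0.09, 0.0607]
tcp_rot: [[0.94, -0.0, 0.341], [-0.341, -0.001, 0.94], [-0.0, -1.0, -0.001]]
force: [-3.3, -5.9, 3.4]
opening: 0.006
```

```bash
python3 st.py
```

```text
stage [ 0.0007 -0.0726] f along -6.7 f [-3.3 -5.9  3.4] 6.625
```

Request:
play_rows --commands '[[[0.0003,0.0009,0],[0,0,0]],[[0.0006,0.0016,0],[0,0,0]],[[0.0006,0.0016,0],[0,0,0]],[[0.0006,0.0016,0],[0,0,0]]]'

```text
time_s: 7.12
position: [0.5625, -0.0893, 0.0608]
tcp_rot: [[0.94, -0.001, 0.34], [-0.34, -0.002, 0.94], [-0.0, -1.0, -0.002]]
force: [-3.8, -7.8, 3.9]
opening: 0.002
```

Request:
play_rows --commands '[[[0.0003,0.0008,0],[0,0,0]],[[0.0005,0.0014,0],[0,0,0]],[[0.0005,0.0014,0],[0,0,0]],[[0.0005,0.0014,0],[0,0,0]]]'

```text
time_s: 7.62
position: [0.5625, -0.0892, 0.0608]
tcp_rot: [[0.941, -0.002, 0.339], [-0.339, -0.004, 0.941], [-0.001, -1.0, -0.004]]
force: [-5.6, -12.0, 4.0]
opening: 0.003
```

```bash
python3 st.py
```

```text
stage [ 0.0007 -0.0716] f along -13.2 f [ -5.6 -12.    4. ] 7.625
```

The hard stop is reached: position has stopped advancing and the force has risen to 13 N. Backing off, then lifting and looking from above.

Request:
play_rows --commands '[[[-0.0034,-0.0094,0],[0,0,0]],[[-0.0068,-0.0188,0],[0,0,0]],[[-0.0103,-0.0282,0],[0,0,0]],[[-0.0137,-0.0376,0],[0,0,0]],[[-0.0171,-0.047,0],[0,0,0]],[[-0.0205,-0.0564,0],[0,0,0]],[[-0.0239,-0.0658,0],[0,0,0]],[[-0.0239,-0.0658,0],[0,0,0]]]'

```text
time_s: 8.62
position: [0.5395, -0.1525, 0.0604]
tcp_rot: [[0.94, -0.0, 0.342], [-0.342, 0.001, 0.94], [-0.0, -1.0, 0.001]]
force: [-0.0, 0.8, 0.1]
opening: 0.007
```

Request:
play_rows --commands '[[[0,0,0.04],[0,0,0]],[[0,0,0.08],[0,0,0]],[[0,0,0.12],[0,0,0]],[[0,0,0.16],[0,0,0]],[[0.0137,0.0376,0.19],[0,0,0]],[[0.0273,0.0752,0.2],[0,0,0]],[[0.041,0.113,0.2],[0,0,0]],[[0.041,0.113,0.2],[0,0,0]],[[0.041,0.113,0.2],[0,0,0]]]'

```text
time_s: 9.75
position: [0.5802, -0.039, 0.2602]
tcp_rot: [[0.94, -0.001, 0.34], [-0.34, -0.0, 0.94], [-0.001, -1.0, -0.0]]
force: [0.9, 0.1, -0.1]
opening: 0.001
```

```bash
python3 - <<'E'
from h import *; from rig import *
st=read_state();c=capture("wrist");T=wristT(c,st);print(np.round(st["position"],4),np.round(st["tcp_rot"],3).tolist(),toS(st["position"]).round(4))
P=cloud(c,T);z=P[...,2];q=toS(P)*1000
m=(abs(q[...,0])<16)&(q[...,1]>3)&(q[...,1]<76)&(z>.043)&(z<.06);print("bush top",m.sum(),q[m].mean(0),q[m].min(0),q[m].max(0),np.median(z[m]))
m=(abs(q[...,1]-65.5)<8)&(q[...,0]>30)&(q[...,0]<54)&(z>.08);print("pointer",m.sum(),q[m].mean(0),q[m].min(0),q[m].max(0),np.median(z[m]))
m=(abs(q[...,0])<30)&(q[...,1]<-90)&(q[...,1]>-125)&(z>.06)&(z<.09);print("tab",m.sum(),q[m].min(0) if m.any() else 0)
cv2.imwrite("pics/w2.png",c["frame"][:,:,::-1]);np.savez("pics/w2.npz",T=T,**c)
t=capture("top");P=cloud(t);z=P[...,2];q=toS(P)*1000
m=(abs(q[...,0])<24)&(q[...,1]<-95)&(q[...,1]>-125)&(z>.05)&(z<.09);print("tab top",m.sum(),q[m].min(0) if m.any() else 0,q[m].max(0) if m.any() else 0)
E
```

```text
[ 0.5802 -0.039   0.2602] [[0.94, -0.001, 0.34], [-0.34, -0.0, 0.94], [-0.001, -1.0, -0.0]] [ 0.0002 -0.0184]
bush top 302 [ 0.96363708 66.3786264 ] [-7.09681996 58.10891525] [ 9.49877019 74.95490862] 0.05050657069578779
pointer 430 [47.24078685 66.18186463] [40.86909583 59.24371159] [53.96781566 73.16451246] 0.1432743218487616
tab 4 [   0.32847116 -102.25661973]
tab top 0 0 0
```

View pics/w2.png

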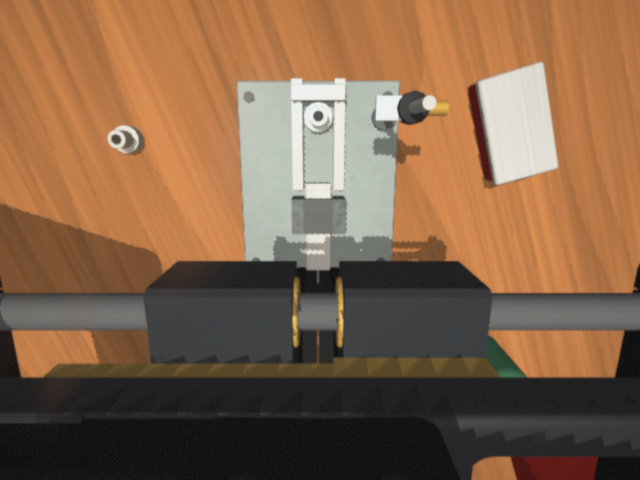

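The bush is at the stop, at (318,117), and the nose is retracted under the housing at (318,190). The pointer at (388,108) is undisturbed. Wrist depth puts the pointer top at 143.3 mm and the bush top at 50.5 (true 50), so pointer mid-height is about 141 mm. Moving to hover at the loupe handle.

Request:
play_rows --commands '[[[-0.0106,0.038,-0.005],[0,0,-0.111]],[[-0.0213,0.0765,-0.01],[0,0,-0.2225]],[[-0.0319,0.115,-0.02],[0,0,-0.334]],[[-0.0425,0.153,-0.03],[0,0,-0.445]],[[-0.0531,0.191,-0.04],[0,0,-0.556]],[[-0.0638,0.2295,-0.05],[0,0,-0.6675]],[[-0.0744,0.268,-0.06],[0,0,-0.779]],[[-0.085,0.306,-0.06],[0,0,-0.89]],[[-0.085,0.306,-0.06],[0,0,-0.89]],[[-0.085,0.306,-0.06],[0,0,-0.89]]]' --gripper 0.06

```text
time_s: 11.1
position: [0.4961, 0.2658, 0.2006]
tcp_rot: [[0.327, 0.0, 0.945], [-0.945, -0.001, 0.327], [0.001, -1.0, -0.0]]
force: [0.3, 0.4, -0.1]
opening: 0.693
```

```bash
python3 - <<'E'
from h import *; from rig import *
st=read_state();c=capture("wrist");T=wristT(c,st);R=np.array(st["tcp_rot"]);print(np.round(st["position"],4),R.round(3).tolist(),st["time_s"],st["opening"])
P=cloud(c,T);z=P[...,2];f=c["frame"].astype(int)
m=(z>.006)&(z<.03)&(P[...,0]>.36)&(P[...,0]<.64)&(P[...,1]>.18)&(P[...,1]<.36)
dark=m&(f.max(2)<75);dark[300:]=0;lens=m&(f.min(2)>90);lens[300:]=0
for nm,k in(("handle",dark),("lens",lens)):
    k=cv2.morphologyEx(k.astype(np.uint8),cv2.MORPH_OPEN,np.ones((5,5)))
    cs=max(cv2.findContours(k,0,1)[0],key=cv2.contourArea);w=(ray(c,cs[:,0],.02,T)[:,:2]*1000).astype(np.float32)
    print(nm,cv2.boundingRect(cs),cv2.minAreaRect(w),cv2.minEnclosingCircle(w),cv2.fitEllipse(w))
cv2.imwrite("pics/w3.png",c["frame"][:,:,::-1])
t=capture("top");P=cloud(t);z=P[...,2];q=toS(P)*1000
m=(abs(q[...,0])<24)&(q[...,1]<-95)&(q[...,1]>-125)&(z>.05)&(z<.09);print("tab top",m.sum(),q[m].min(0) if m.any() else 0,q[m].max(0) if m.any() else 0)
E
```

```text
[0.4961 0.2658 0.2006] [[0.327, 0.0, 0.945], [-0.945, -0.001, 0.327], [0.001, -1.0, -0.0]] 11.1 0.6927582738815051
handle (304, 185, 17, 90) ((479.56951904296875, 264.224853515625), (83.32064819335938, 14.490856170654297), 18.558734893798828) ((479.96380615234375, 263.05023193359375), 42.045188903808594) ((480.8818054199219, 264.8739318847656), (15.029452323913574, 111.85747528076172), 107.65911102294922)
lens (282, 90, 64, 80) ((567.6453857421875, 293.2942199707031), (55.240074157714844, 57.289913177490234), 67.90898132324219) ((563.4517211914062, 291.5390319824219), 32.83980941772461) ((567.0271606445312, 292.64190673828125), (52.20924758911133, 60.6400260925293), 110.78531646728516)
tab top 72 [ -21.94219157 -112.82302086] [  22.14896056 -103.01001537]
```

View pics/w3.png

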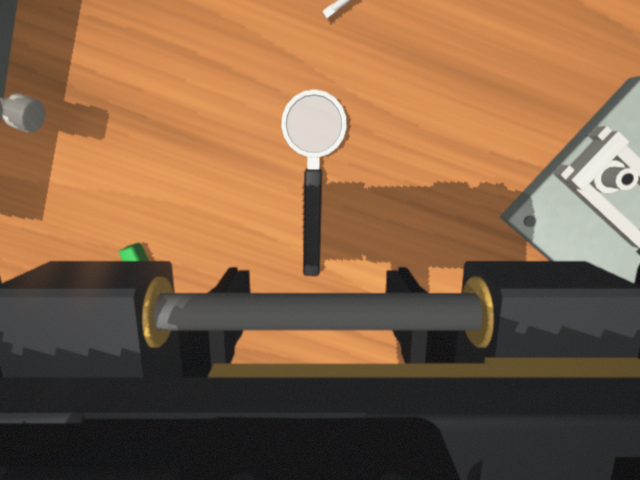

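The wrist view confirms the right loupe: white/steel ring at (314,123), black handle to (311,273). The green one is only peeking in at (133,253). The top view shows the tab back at stage y −112.8 mm, so it has sprung out. I'll refine the loupe axis.

```bash
python3 - <<'E'
from h import *; from rig import *
st=read_state();c=capture("wrist");T=wristT(c,st);f=c["frame"].astype(int)
m=((f.min(2)>90)&(np.ptp(f,2)<60) if 0 else (f.min(2)>90)).astype(np.uint8);m[165:]=0;m[:80]=0;m[:,:250]=0;m[:,380:]=0
m[156:]=0
w=ray(c,max(cv2.findContours(m,0,1)[0],key=cv2.contourArea)[:,0],.02,T)[:,:2]*1000
e=cv2.minEnclosingCircle(w.astype(np.float32));print("circ",e)
L=np.array(e[0])/1000
d=(f.max(2)<75).astype(np.uint8)
pts=[]
for r in range(178,265,6):
    cc=np.where(d[r,285:335])[0]+285; pts.append((cc.mean(),r))
H=ray(c,pts,.02,T)[:,:2];print((H*1000).round(1)[[0,7,-1]].tolist())
v=cv2.fitLine(H.astype(np.float32),2,0,.01,.01).ravel();print("line yaw",np.degrees(np.arctan2(v[1],v[0])))
u=L-H.mean(0);print("lens-handle yaw",np.degrees(np.arctan2(u[1],u[0])))
u/=np.linalg.norm(u);G=L-.075*u;print("grip",G,"shift",G-np.array(st["position"])[:2],"jaw yaw",np.degrees(np.arctan2(st["tcp_rot"][1][0],st["tcp_rot"][0][0])))
E
```

```text
circ ((568.481201171875, 307.25592041015625), 42.30220031738281)
[[526.0, 276.3], [489.1, 267.5], [451.1, 255.6]]
line yaw 17.0932
lens-handle yaw 26.655543521283853
grip [0.50145222 0.27360899] shift [0.00516094 0.00816912] jaw yaw -71.01944432078177
```

Lens is about (0.568, 0.293), taken from the ring's far edge (the automatic circle fit caught wood, so I discarded it). Yaw is about 17.9°, so the grip point is (0.4966, 0.270). Descending.

Request:
play_rows --commands '[[[0.0005,0.0042,-0.03],[0,0,-0.019]],[[0.0005,0.0042,-0.07],[0,0,-0.019]],[[0.0005,0.0042,-0.11],[0,0,-0.019]],[[0.0005,0.0042,-0.14],[0,0,-0.019]],[[0.0005,0.0042,-0.16],[0,0,-0.019]],[[0.0005,0.0042,-0.172],[0,0,-0.019]],[[0.0005,0.0042,-0.172],[0,0,-0.019]],[[0.0005,0.0042,-0.172],[0,0,-0.019]]]'

```text
time_s: 12.25
position: [0.497, 0.271, 0.0295]
tcp_rot: [[0.308, 0.002, 0.951], [-0.951, 0.0, 0.308], [0.0, -1.0, 0.002]]
force: [-0.1, 0.3, -0.5]
opening: 0.689
```

Request:
play_rows --commands '[[[0,0,0],[0,0,0]],[[0,0,0],[0,0,0]],[[0,0,0],[0,0,0]],[[0,0,0],[0,0,0]],[[0,0,0],[0,0,0]],[[0,0,0],[0,0,0]],[[0,0,0],[0,0,0]],[[0,0,0],[0,0,0]]]' --gripper 0

```text
time_s: 13.25
position: [0.4962, 0.271, 0.0286]
tcp_rot: [[0.309, -0.0, 0.951], [-0.951, -0.0, 0.309], [-0.0, -1.0, -0.0]]
force: [0.4, -0.2, 0.5]
opening: 0.01
```

The opening is 0.01, so the jaws closed on nothing; 16 mm should read about 0.18. Looking.

```bash
python3 - <<'E'
from h import *; from rig import *
st=read_state();print(st["opening"],st["time_s"]);s=capture("scene")
w=capture("wrist")["frame"]
u,v=proj(s,np.r_[st["position"]])[0].astype(int);print(u,v)
a=cv2.resize(s["frame"][v-50:v+50,u-67:u+67],None,fx=3,fy=3,interpolation=cv2.INTER_CUBIC);b=cv2.resize(w,(400,300))
cv2.imwrite("pics/g1.png",np.hstack([a[:300,:400],b])[:,:,::-1])
E
```

```text
0.010455369888421443 13.25
414 224
```

View pics/g1.png

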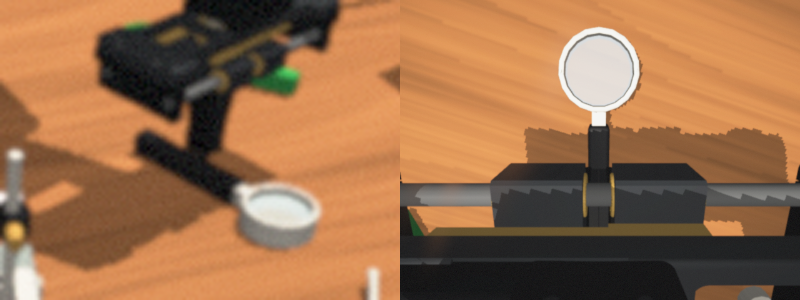

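```bash
python3 - <<'E'
from h import *; from rig import *
st=read_state();p=np.array(st["position"]);R=np.array(st["tcp_rot"]);c=capture("scene");P=cloud(c);f=c["frame"].astype(int)
q=(P-p)@R
m=(abs(q[...,0])<.03)&(abs(q[...,2])<.02)&(q[...,1]>-.03)&(P[...,2]>.006)
# profile: for z bins near tcp print x-range of surface points in tool frame
for lo in np.arange(.006,.07,.006):
    k=m&(P[...,2]>=lo)&(P[...,2]<lo+.006)
    if k.sum(): print(round(lo,3),k.sum(),"x",(q[k][:,0].min()*1e3).round(),(q[k][:,0].max()*1e3).round(),"z",(q[k][:,2].min()*1e3).round(),(q[k][:,2].max()*1e3).round())
w=capture("wrist");T=wristT(w,st);W=cloud(w,T);fw=w["frame"].astype(int)
k=(W[...,2]>.008)&(W[...,2]<.035)&(W[...,0]>.53)&(W[...,0]<.62)&(W[...,1]>.25)&(W[...,1]<.34)&(fw.min(2)>90)
print("lens",k.sum(),W[k].min(0).round(4),W[k].max(0).round(4),np.median(W[k],0).round(4))
g=np.hstack([cv2.imread("pics/w2.png")[250:400,240:400],w["frame"][250:400,240:400,::-1]])
cv2.imwrite("pics/g2.png",cv2.resize(np.hstack([g]),None,fx=2.5,fy=2.5))
s=c["frame"][160:250,360:490,::-1];cv2.imwrite("pics/g3.png",cv2.resize(s,None,fx=6,fy=6,interpolation=cv2.INTER_CUBIC))
E
python3 -c "
import cv2,numpy as np
a=cv2.imread('pics/g2.png');b=cv2.imread('pics/g3.png');a=cv2.resize(a,(320,150));b=cv2.resize(b,(480,332));c=np.zeros((332,800,3),np.uint8);c[:150,:320]=a;c[:,320:]=b;cv2.imwrite('pics/g4.png',c)"
```

```text
0.006 34 x 7.0 12.0 z -20.0 19.0
0.012 30 x 7.0 12.0 z -18.0 20.0
0.018 68 x -6.0 12.0 z -19.0 20.0
0.03 20 x -9.0 12.0 z -11.0 10.0
0.036 31 x -8.0 13.0 z -12.0 12.0
0.042 21 x -5.0 13.0 z -10.0 12.0
0.048 29 x -6.0 14.0 z -10.0 12.0
0.054 22 x -7.0 13.0 z -9.0 11.0
lens 14238 [0.5305 0.2657 0.0089] [0.5963 0.3213 0.0227] [0.5692 0.293  0.0134]
```

View pics/g4.png

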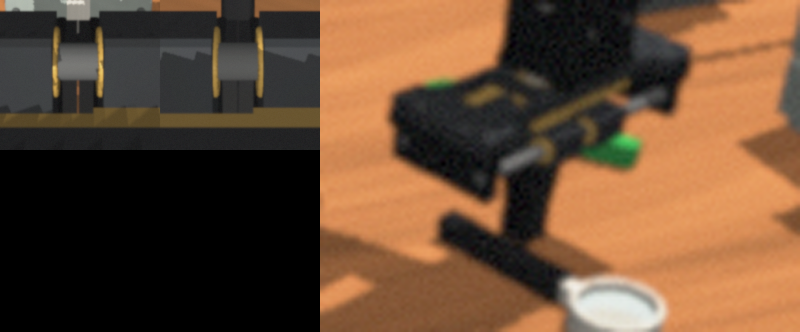

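The enlarged views show the fingers shut just above the handle: finger points start at z≈0.03, with a gap above the handle top at 0.02. The loupe hasn't moved (lens median (0.569, 0.293)). So the fingertips don't reach as far ahead of the TCP as stated. I'll lift, open, and measure where they really end.

Request:
play_rows --commands '[[[0,0,0.03],[0,0,0]],[[0,0,0.06],[0,0,0]],[[0,0,0.06],[0,0,0]],[[0,0,0.06],[0,0,0]],[[0,0,0.06],[0,0,0]]]' --gripper 0.05

```text
time_s: 14.08
position: [0.4953, 0.2707, 0.0875]
tcp_rot: [[0.309, -0.002, 0.951], [-0.951, -0.001, 0.309], [-0.0, -1.0, -0.002]]
force: [0.4, 0.2, -0.2]
opening: 0.491
```

```bash
python3 - <<'E'
from h import *; from rig import *
st=read_state();p=np.array(st["position"]);R=np.array(st["tcp_rot"]);print(p.round(4),st["opening"])
for n in("scene","top"):
    c=capture(n);P=cloud(c);q=(P-p)@R
    for s in(-1,1):
        m=(q[...,0]*s>.015)&(q[...,0]*s<.06)&(abs(q[...,2])<.025)&(q[...,1]>-.05)&(P[...,2]>.03)
        if m.any(): print(n,s,m.sum(),"x",(q[m][:,0].min()*1e3).round(1),(q[m][:,0].max()*1e3).round(1),"max ahead y mm",np.sort(q[m][:,1])[-6:].round(4)*1e3,"z",(q[m][:,2].min()*1e3).round(1),(q[m][:,2].max()*1e3).round(1))
    if n=="scene":
        u,v=proj(c,p)[0].astype(int);print(proj(c,[p+R[:,1]*.025,p]).round(1)-[u-65,v-50])
        cv2.imwrite("pics/g5.png",cv2.resize(c["frame"][v-50:v+50,u-65:u+65,::-1],None,fx=5,fy=5,interpolation=cv2.INTER_CUBIC))
E
```

```text
[0.4953 0.2707 0.0875] 0.4907309812415083
scene -1 183 x -33.2 -15.9 max ahead y mm [-5.3 -4.6 -4.5 -4.3 -3.3 -3.1] z -11.5 11.6
scene 1 171 x 20.9 37.7 max ahead y mm [-5.3 -4.9 -4.8 -4.8 -4.5 -4.4] z -13.9 11.8
[[63.8 60.7]
 [65.2 51. ]]
```

View pics/g5.png

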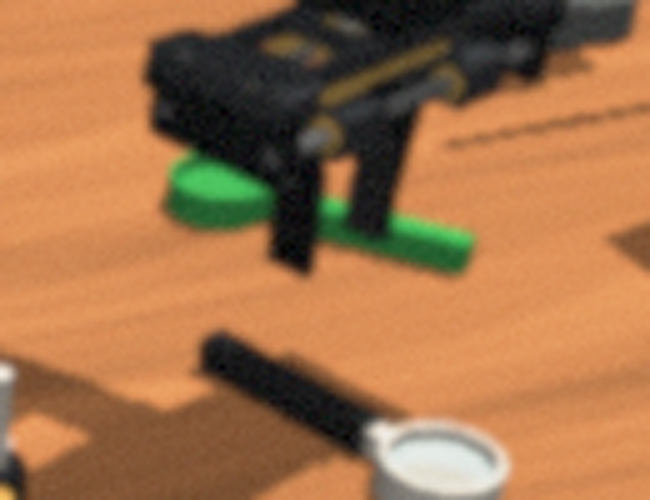

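Measured fingertips are about 4 mm *behind* the reported TCP, against the 25 mm ahead that was stated. The scene image agrees: tips at crop (300,270), where 25 mm ahead would project about 35 px lower. The cameras' heights check out on known objects, so I trust this measurement. I'll lower further in guarded steps.

Request:
play_rows --commands '[[[0.001,-0.0005,-0.03],[0,0,0]],[[0.001,-0.0005,-0.055],[0,0,0]],[[0.001,-0.0005,-0.07],[0,0,0]],[[0.001,-0.0005,-0.077],[0,0,0]],[[0.001,-0.0005,-0.077],[0,0,0]],[[0.001,-0.0005,-0.077],[0,0,0]]]'

```text
time_s: 14.92
position: [0.4978, 0.2708, 0.0123]
tcp_rot: [[0.309, 0.002, 0.951], [-0.951, 0.0, 0.309], [0.0, -1.0, 0.002]]
force: [-0.5, 0.3, -0.7]
opening: 0.573
```

```bash
python3 - <<'E'
from h import *; from rig import *
st=read_state();p=np.array(st["position"]);R=np.array(st["tcp_rot"]);print(p.round(4),st["opening"],np.round(st["force"],1))
c=capture("scene");P=cloud(c);q=(P-p)@R
for s in(-1,1):
    m=(q[...,0]*s>.016)&(q[...,0]*s<.045)&(abs(q[...,2])<.02)&(P[...,2]>.005)&(P[...,2]<.06)&(c["frame"].max(2)<70)
    print(s,m.sum(),"min z",np.sort(P[m][:,2])[:6].round(4),(q[m][:,0].min()*1e3).round(1),(q[m][:,0].max()*1e3).round(1))
E
```

```text
[0.4978 0.2708 0.0123] 0.5732907397743452 [-0.5  0.3 -0.7]
-1 108 min z [0.0173 0.018  0.0193 0.0193 0.0198 0.0198] -31.9 -20.1
1 119 min z [0.0199 0.0199 0.0202 0.0203 0.0211 0.0214] 26.5 40.7
```

Request:
play_rows --commands '[[[0,0,-0.004],[0,0,0]],[[0,0,-0.008],[0,0,0]],[[0,0,-0.011],[0,0,0]],[[0,0,-0.011],[0,0,0]]]'

```text
time_s: 15.48
position: [0.4969, 0.2705, 0.0003]
tcp_rot: [[0.309, -0.001, 0.951], [-0.951, -0.0, 0.309], [-0.0, -1.0, -0.001]]
force: [-0.6, -0.1, -0.3]
opening: 0.576
```

Request:
play_rows --commands '[[[0,0,0],[0,0,0]],[[0,0,0],[0,0,0]],[[0,0,0],[0,0,0]],[[0,0,0],[0,0,0]],[[0,0,0],[0,0,0]],[[0,0,0],[0,0,0]],[[0,0,0],[0,0,0]]]' --gripper 0

```text
time_s: 16.35
position: [0.4972, 0.2706, 0.0007]
tcp_rot: [[0.309, 0.0, 0.951], [-0.951, 0.0, 0.309], [-0.0, -1.0, 0.0]]
force: [-1.3, 0.3, 1.6]
opening: 0.176
```

Gripped: opening 0.176, about 15.3 mm. Lifting, then moving over the bush in the open.

Request:
play_rows --commands '[[[0,0,0.01],[0,0,0]],[[0,0,0.03],[0,0,0]],[[0,0,0.06],[0,0,0]],[[0,0,0.09],[0,0,0]],[[0,0,0.12],[0,0,0]],[[0,0,0.15],[0,0,0]],[[0,0,0.17],[0,0,0]],[[0,0,0.18],[0,0,0]],[[0,0,0.18],[0,0,0]]]'

```text
time_s: 17.48
position: [0.4973, 0.2706, 0.1812]
tcp_rot: [[0.309, 0.001, 0.951], [-0.951, 0.0, 0.309], [0.0, -1.0, 0.001]]
force: [-0.5, 0.2, -1.0]
opening: 0.177
```

Request:
play_rows --commands '[[[0.002,-0.015,0],[0,0,0]],[[0.007,-0.045,0],[0,0,0]],[[0.0135,-0.08,0],[0,0,0]],[[0.02,-0.12,0],[0,0,0]],[[0.026,-0.16,0],[0,0,0]],[[0.032,-0.195,0],[0,0,0]],[[0.036,-0.225,0],[0,0,0]],[[0.039,-0.245,0],[0,0,0]],[[0.0405,-0.2525,0],[0,0,0]],[[0.0405,-0.2525,0],[0,0,0]]]'

```text
time_s: 18.73
position: [0.5375, 0.018, 0.1804]
tcp_rot: [[0.308, -0.001, 0.951], [-0.951, 0.0, 0.308], [-0.001, -1.0, -0.001]]
force: [-0.4, -0.8, -0.9]
opening: 0.183
```

```bash
cat > chk.py <<'E'
from h import *; from rig import *
import sys
def ring(c,P,p,R):
    f=c["frame"].astype(int);q=(P-p)@R
    # loupe ring: top-facing bright points near expected plane
    m=(abs(q[...,0])<.04)&(q[...,2]>.03)&(q[...,2]<.115)&(abs(q[...,1]+.019)<.014)
    return m,q
st=read_state();p=np.array(st["position"]);R=np.array(st["tcp_rot"]);print("t",st["time_s"],p.round(4),"open",round(st["opening"],3),"qv",np.abs(st["qvel"]).max().round(2))
for n in("wrist","top"):
    c=capture(n);T=wristT(c,st) if n=="wrist" else c["cam_to_world"];P=cloud(c,T);m,q=ring(c,P,p,R)
    br=(m&(c["frame"].min(2)>120)).astype(np.uint8)
    print(n,m.sum(),"tool-frame z range",(q[m][:,2].min()*1e3).round(1),(q[m][:,2].max()*1e3).round(1),"x",(q[m][:,0].min()*1e3).round(1),(q[m][:,0].max()*1e3).round(1),"height med",np.median(P[m][:,2]).round(4))
    k=m&(q[...,2]>.045)
    A=np.c_[q[k][:,[0,2]],np.ones(k.sum())];co=np.linalg.lstsq(A,-q[k][:,1],rcond=None)[0];print("  plane slope x,z(deg)",np.degrees(co[:2]).round(2),"h at z=.075",(co@[0,.075,1]+p[2]).round(4))
    s=toS(P)*1000;z=P[...,2];b=(s[...,0]>36)&(s[...,0]<54)&(abs(s[...,1]-65.5)<8)&(z>.12)&(z<.16);print("  pointer",b.sum(),np.median(z[b]) if b.any() else 0,s[b].min(0).round(1) if b.any() else 0)
    b=(abs(s[...,0])<16)&(s[...,1]>40)&(s[...,1]<76)&(z>.043)&(z<.06);print("  bush",b.sum(),s[b].mean(0).round(1) if b.any() else 0)
    np.savez(f"pics/{n}_{sys.argv[1]}.npz",T=T,**c)
    cv2.imwrite(f"pics/{n}_{sys.argv[1]}.png",c["frame"][:,:,::-1])
E
python3 chk.py a; cd pics; python3 -c "
import cv2,numpy as np
a=cv2.imread('wrist_a.png');b=cv2.imread('top_a.png')[150:270,270:400]
cv2.imwrite('ca.png',np.hstack([cv2.resize(a,(440,330)),cv2.resize(b,(357,330),interpolation=2)]))"
```

```text
t 18.725 [0.5375 0.018  0.1804] open 0.183 qv 1.28
wrist 21023 tool-frame z range 30.0 103.0 x -26.7 28.7 height med 0.193
  plane slope x,z(deg) [0.01 0.33] h at z=.075 0.1947
  pointer 920 0.1433691625303107 [40.7 58.9]
  bush 0 0
top 41 tool-frame z range 83.8 101.8 x -3.4 26.4 height med 0.1983
  plane slope x,z(deg) [19.59 31.42] h at z=.075 0.1827
  pointer 37 0.14265813314974563 [40.7 57.5]
  bush 0 0
```

View pics/ca.png

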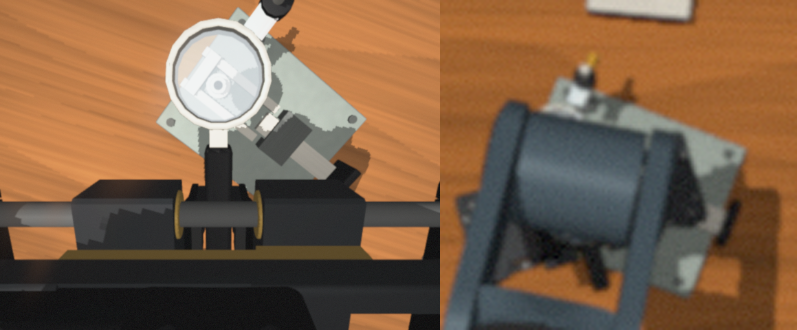

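The wrist view shows the loupe held straight, with the bush visible through the lens at (218,87) and the pointer just beyond the rim at (262,25). In the tool frame the lens centre is at z=75 mm, x=+1 mm. Next I'll pin down the rim height relative to the pointer.

```bash
cat > rim.py <<'E'
from h import *; from rig import *
import sys
st=read_state();p=np.array(st["position"]);R=np.array(st["tcp_rot"]);print("t",st["time_s"],p.round(4))
c=capture("wrist");T=wristT(c,st);P=cloud(c,T);q=(P-p)@R;z=P[...,2]
r=np.hypot(q[...,0]-.001,q[...,2]-.075)
for lo,hi in((0,.015),(.015,.022),(.0245,.0265),(.026,.0285)):
    m=(r>lo)&(r<hi)&(abs(z-p[2]-.0093)<.016);print((lo,hi),m.sum(),np.percentile(z[m],[10,50,90]).round(4))
m=(r>.0245)&(r<.0275)&(z>p[2]+.014)&(z<p[2]+.03);A=np.c_[q[m][:,[0,2]],np.ones(m.sum())];co=np.linalg.lstsq(A,z[m],rcond=None)[0]
print("rim plane deg",np.degrees(co[:2]).round(2),"h",(co@[.001,.075,1]).round(4),m.sum())
# circle of the rim top from contour at that height
k=(m).astype(np.uint8);w=q[m][:,[0,2]]
rr=(q[...,2]>.05)&(abs(z-co@[.001,.075,1])<.003)&(abs(q[...,0])<.04);w=q[rr][:,[0,2]]*1000;e=cv2.minEnclosingCircle(w.astype(np.float32));print("rim circle tool x,z",e)
h=(q[...,2]>.03)&(q[...,2]<.037)&(abs(q[...,0])<.009)&(z>p[2]);print("handle top",np.median(z[h]).round(4))
s=toS(P)*1000;b=(s[...,0]>41)&(s[...,0]<54)&(abs(s[...,1]-66)<8)&(z>.12)&(z<.16);print("pointer top",np.median(z[b]).round(4))
pl=(abs(z-.02)<.006)&(abs(s[...,0])>40)&(abs(s[...,0])<75);print("plate z",np.median(z[pl]).round(4))
L=p+R[:,2]*e[0][1]/1e3+R[:,0]*e[0][0]/1e3;print("lens xy",L.round(4),"stage",(toS(L)*1e3).round(1))
E
python3 rim.py
```

```text
t 18.825 [0.5373 0.0189 0.1805]
(0, 0.015) 5222 [0.1918 0.1926 0.1935]
(0.015, 0.022) 6045 [0.1918 0.1927 0.1935]
(0.0245, 0.0265) 2679 [0.1992 0.2001 0.201 ]
(0.026, 0.0285) 2081 [0.199  0.1999 0.2008]
rim plane deg [-0.04 -0.1 ] h 0.2001 3887
rim circle tool x,z ((0.9364939332008362, 75.12742614746094), 27.967294692993164)
handle top 0.2693
pointer top 0.1433
plate z 0.0205
lens xy [0.609  0.0413 0.1804] stage [-0.1 66.8]
```

The rim is level (≤0.1°) and its radius is 27.97 mm, as expected. Rim top is 200.1 mm, so lens mid is at TCP+9.6 mm. Pointer mid is 141.3 mm in the same frame, so I need to go down 48.8 mm and make a small trim in xy.

Request:
play_rows --commands '[[[0.0007,-0.0003,-0.008],[0,0,0]],[[0.0007,-0.0003,-0.016],[0,0,0]],[[0.0007,-0.0003,-0.024],[0,0,0]],[[0.0007,-0.0003,-0.032],[0,0,0]],[[0.0007,-0.0003,-0.039],[0,0,0]],[[0.0007,-0.0003,-0.045],[0,0,0]],[[0.0007,-0.0003,-0.048],[0,0,0]],[[0.0007,-0.0003,-0.0488],[0,0,0]],[[0.0007,-0.0003,-0.0488],[0,0,0]],[[0.0007,-0.0003,-0.0488],[0,0,0]]]'

```text
time_s: 20.12
position: [0.5385, 0.0177, 0.1321]
tcp_rot: [[0.309, 0.001, 0.951], [-0.951, -0.0, 0.309], [0.0, -1.0, 0.0]]
force: [0.6, 0.7, -1.5]
opening: 0.177
```

```bash
python3 rim.py; python3 - <<'E'
from h import *; from rig import *
# single-frame relative check: rim circle centre vs pointer in the same cloud, repeated
for i in range(4):
    st=read_state();p=np.array(st["position"]);R=np.array(st["tcp_rot"]);c=capture("wrist");T=wristT(c,st);P=cloud(c,T);z=P[...,2];s=toS(P)*1000
    b=(s[...,0]>36)&(s[...,0]<54)&(abs(s[...,1]-66)<10)&(abs(z-.143)<.004);k=b&(s[...,0]<50)
    tip=[np.percentile(s[b][:,0],1),(s[k][:,1].min()+s[k][:,1].max())/2]
    q=(P-p)@R;rr=(q[...,2]>.05)&(q[...,2]<.106)&(abs(z-.1513)<.003)&(abs(q[...,0])<.032)
    e=cv2.minEnclosingCircle(s[rr].astype(np.float32))
    print("tip",np.round(tip,1),"ptr top",np.median(z[b]).round(4),"rim",np.round(e[0],1),round(e[1],1),np.median(z[rr]).round(4),"diff",np.subtract(tip,e[0]).round(1))
s=capture("scene");u,v=proj(s,S(.02,.0655,.13))[0].astype(int)
a=cv2.resize(s["frame"][v-45:v+45,u-60:u+60],(400,300),interpolation=2);b=cv2.resize(c["frame"],(400,300))
cv2.imwrite("pics/fin.png",np.hstack([a,b])[:,:,::-1])
E
```

```text
t 20.125 [0.5385 0.0177 0.1321]
(0, 0.015) 5244 [0.1435 0.1443 0.1452]
(0.015, 0.022) 6027 [0.1435 0.1443 0.1452]
(0.0245, 0.0265) 2640 [0.1509 0.1518 0.1526]
(0.026, 0.0285) 2102 [0.1507 0.1516 0.1524]
rim plane deg [ 0.03 -0.05] h 0.1517 3913
rim circle tool x,z ((0.8600688576698303, 75.10057830810547), 28.016286849975586)
handle top 0.221
pointer top 0.1433
plate z 0.0205
lens xy [0.6102 0.0401 0.1321] stage [ 1.5 66.1]
tip [40.6 66.9] ptr top 0.1432 rim [ 1.4 66.1] 28.0 0.1515 diff [39.2  0.8]
tip [40.7 66.9] ptr top 0.1433 rim [ 1.6 66.2] 28.1 0.1515 diff [39.1  0.7]
tip [40.6 66.9] ptr top 0.1433 rim [ 1.5 66. ] 28.0 0.1515 diff [39.1  0.9]
tip [40.7 67. ] ptr top 0.1432 rim [ 1.4 66. ] 28.1 0.1515 diff [39.3  1. ]
```

View pics/fin.png

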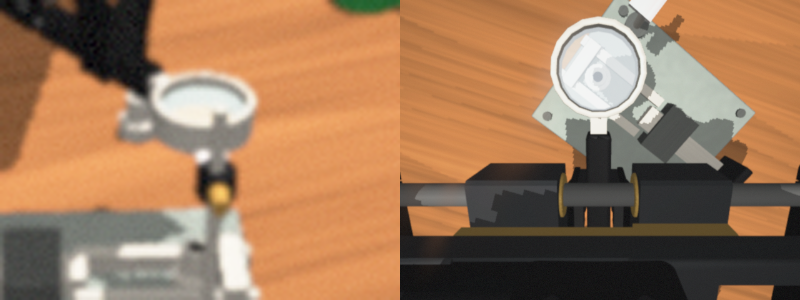

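In both views the loupe hangs level beside the pointer, a clear gap from it, with the bush centred in the lens. Same-frame offsets put the lens within about 1 mm in xy and 0.3 mm in height. Making one small trim, then holding still.

Request:
play_rows --commands '[[[-0.0002,0.0003,-0.0002],[0,0,0]],[[-0.0004,0.0006,-0.0003],[0,0,0]],[[-0.0004,0.0006,-0.0003],[0,0,0]],[[-0.0004,0.0006,-0.0003],[0,0,0]],[[-0.0004,0.0006,-0.0003],[0,0,0]],[[-0.0004,0.0006,-0.0003],[0,0,0]],[[-0.0004,0.0006,-0.0003],[0,0,0]],[[-0.0004,0.0006,-0.0003],[0,0,0]]]'

```text
time_s: 21.42
position: [0.538, 0.0183, 0.1316]
tcp_rot: [[0.309, 0.0, 0.951], [-0.951, 0.0, 0.309], [-0.0, -1.0, 0.0]]
force: [0.1, 0.4, -1.3]
opening: 0.181
```

```bash
python3 rim.py; python3 -c "
from rig import *
s=read_state();print(s['opening'],s['force']);print(hand_in())"
```

```text
t 21.425 [0.538  0.0183 0.1316]
(0, 0.015) 5235 [0.1429 0.1438 0.1446]
(0.015, 0.022) 6026 [0.1429 0.1437 0.1446]
(0.0245, 0.0265) 2677 [0.1503 0.1512 0.1521]
(0.026, 0.0285) 2113 [0.1501 0.151  0.1519]
rim plane deg [-0.01 -0.1 ] h 0.1511 3906
rim circle tool x,z ((0.9156469106674194, 75.17413330078125), 28.048860549926758)
handle top 0.2204
pointer top 0.1433
plate z 0.0205
lens xy [0.6098 0.0407 0.1316] stage [ 0.8 66.5]
0.17976624515455675 [ 0.88842716  0.19022156 -0.94677441]
the job is handed in; nothing more can be done
None
```

The job is handed in at about 21.5 s, with the gripper still holding the loupe above the bush. I had no verdict back.

**Pusher:** I pushed the tab to its hard stop. It stopped advancing and the force rose to about 13 N. It then sprang back, and the top camera put the tab at stage y −112.8 mm (rest is −113). The bush measured at (1.0, 66.4) mm on the stage, with the wrist camera reading about 1 mm high on both axes, so it is at the stop.

**Loupe:** The last check, before hand-in, used the wrist camera:

| Check | Loupe | Target |
|---|---|---|
| Tilt | about 0.1° | level |
| Lens centre on stage | (0.8, 66.5) mm | bush at (1.0, 66.4) mm |
| Lens mid-height | 141.1 mm | pointer at 141.3 mm |

The loupe touched neither the bush nor the pointer; the gap from rim to pointer was about 11–12 mm. The pointer was still at its original height. I did not re-check the other items on the bench at the end, but the arm stayed clear of them.

**What disagreed or failed:**
- **Fingertips:** they measured about 4 mm behind the reported TCP, against 25 mm ahead in the description. My first grasp therefore closed on air just above the handle. I measured the tips, went lower, and the second grasp held. For the same reason the push met the tab near its top edge, but it still worked.
- **Circle fit:** one automatic fit of the lens picked up wood grain, so I discarded it.
- **Lens to pointer offset:** before the final trim, this comparison read about (39.2, 0.9) mm instead of (40, 0). I trimmed 0.7 mm between that figure and the bush-based one.

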